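# Load the whetstone carrier and hold it up level

## Task

Put the loose whetstone flat into the empty pocket of the plywood carrier while the carrier stands on the bench, and let go of it. Then lift the carrier by its handle bar until its underside is about 15 cm above the bench and hold it there, level and still, with both stones lying fully home in their pockets; finish while holding it, do not put it down. Keep the carrier from tipping on the way and leave the other things on the bench alone.

Things in the scene. Friction and masses are not known exactly. Their poses are not given: they have to be found in the camera images.
- caddy: Loose plywood stone carrier, about 0.3 kg: base plate 130 (its x) by 196 (its y) by 8 mm flat on the bench, left or right half, turned up to 30 degrees. A raised handle crosses its middle along x; either side of it, centred at y = +65 and -65 mm, is a pocket for one stone (+y empty, -y filled at the start). Origin: centre of the underside, z up
- caddy_pocket (a point): centre of the empty pocket's floor (carrier frame 0, 65, 8 mm; axes as the carrier's). The pocket is 103 mm (x) by 47 mm (y) inside, floor 8 mm above the bench; its rim is 10 mm high, 6 mm thick, and cut away over the middle 50 mm of both long sides for the fingers. The other pocket is the same
- caddy_bar (a point): centre of the wooden handle bar (carrier frame 0, 0, 63 mm; axes as the carrier's). The bar runs along x: 18 mm thick (y), 24 mm high, 84 mm long between two uprights (16 by 18 mm, at x = +/-50 mm); its top is 75 mm, its underside 51 mm above the bench, open air below
- stone: the loose whetstone, a plain grey block 100 mm (its x) by 44 mm (its y) by 26 mm high, about 0.24 kg, lying flat on the bench in the other half, any yaw. Origin: centre of the underside. Either end may point either way in the pocket
- stone2: an identical whetstone already seated in the carrier's -y pocket. Origin: centre of the underside
- brush: flat paint brush about 190 mm long lying on the bench between the two halves of the work area, origin under its middle (bystander, leave alone)
- sander: cork sanding block 65 x 110 x 36 mm, at the near left side (bystander, leave alone). Origin: centre of the underside
- offcut: pine offcut 45 x 150 x 30 mm, at the near right side; it fits no pocket (bystander, leave alone). Origin: centre of the underside
- tin: tin of varnish, diameter 76 mm, 100 mm high, at the far side (bystander, leave alone). Origin: centre of the underside
- low_tin: squat tin, diameter 68 mm, 55 mm high, at the far side (bystander, leave alone). Origin: centre of the underside
- jar: clear screw-top jar, diameter 60 mm, 85 mm high, at the left side (bystander, leave alone). Origin: centre of the underside
- wedge: dark hardwood block 90 x 60 x 45 mm, at the right side (bystander, leave alone). Origin: centre of the underside
Mind the look-alikes: they are no part of the job. Of the things shaped like the caddy, the plywood one is meant. Leave any green look-alike of the stone2 alone.

How it is judged:
By the outcome, as a careful person would: the job done as asked, in the order asked, and still so for the second after the job is handed in, while the arm keeps its last pose, push and grip.
It also fails if it takes over 67 s, if anything falls off the work surface, if the arm or the gripper's body presses on something with over 40 N, if the wrist force passes 120 N, or if a joint passes its speed limit or range.

## Robot

A 7-joint arm with a two-finger parallel gripper is mounted at the origin on the work surface. World frame = base frame: x ahead of the robot, y to its left, z up, the work surface at z = 0. Lengths are in m, angles in rad, forces in N, time in s.
With the tool pointing down it reaches from about 0.425 to 0.975 m from the base axis. Payload 16.7 kg.
Tool frame: the origin (TCP) lies on the mounting face of the last link; the fingertips stand 173 mm ahead of it and the grasp point (between the pads) lies hold_point_z ahead of it (hold_point_z is the distance from the TCP to the grasp point, in m); z points along the fingers, y is the line along which they close (so a half turn about z gives the same grasp; the last joint's range is limited). The gripper opens to 85 mm and grips with 20 to 120 N. Pads are 22 mm wide; open, the fingers measure 114 mm over their backs; the gripper's body (76 mm by 85 mm) begins 54 mm behind the grasp point. The pads swing forward as they close: fully open they stand 13 mm farther back than shut.
Start: joints at [1.181, 0.426, 0.074, 1.606, -0.034, 1.111, -0.067], TCP at [0.16, -0.656, 0.405] pointing down, gripper open.
Joint ranges: [-2.85, 2.85], [-0.5, 2.14], [-1.23, 1.37], [0.21, 2.46], [-1.02, 4.16], [0.16, 2.05], [-2.73, 2.73]. Speed limits (rad/s): [1.89, 1.89, 2.39, 2.39, 3.01, 3.01, 3.01].

## Interface

Orientations are given as a rotation vector (axis times angle).
In Python, from cell import * gives the robot as it stands.
- The arm moves only by the tool play_rows, never from a script. Its argument "increments" is a list of rows, each a list of 5 numbers: the gripper command: -1 is shut, 1 is fully open, values between are in proportion, then the shift along the world's x, y, z in mm, then the turn about the world's z in degrees. In form: [[claw, dx, dy, dz, twist], ...]. A call has exactly 5 rows; each row is the pose to reach, as a shift and turn from the pose commanded when the call began; what a row does not reach only later rows make up. A row lasts 1/12 s, in which the tool goes at most 41.7 mm and 7.16 degrees, less where a joint would pass 70% of its speed; a pose out of reach is approached as far as the arm can. A call with a gripper value outside its range is refused whole. The fingers move at their own pace and stop on an object; "force" is the grip in N (left out, the last holds). Time passes only in rows, so rows that repeat a pose let the fingers close, or fill a call up. It gives the time, the measured TCP pose, the force, the opening and the grip force at its end, in the units of the state.
- state(): the state, without advancing time (a new reading comes with each control period).
- grab_frame(name): name is "scene" or "side" or "wrist"; returns a dict with "image" (420x560x3 uint8, red, green, blue), "fx", "fy", "cx", "cy" (pixels), "rvec" (rotation vector, rad) and "tvec" (3), from world to camera coordinates, as OpenCV has them; the wrist camera has in their place "T_tool_cam" (4x4, takes a point from camera to tool coordinates, whose origin is the TCP and whose axes are the flange's). Camera axes: x right, y down, z forward; pixel columns grow to the right and rows downward; lengths in m; the calibration is good to about 2 mm. The wrist camera is an equidistant fisheye: a pixel r from the principal point sees the ray r / f radians off the axis. A picture is of the moment at which its call begins: read the wrist's pose just before it. There is no depth.
- finish_job(): hands the job in; it is judged then, once.
The state is a dict: "t": time; "joint_pos": joint angles; "joint_vel": joint speeds; "effort": joint torques, N m; "tool_pos": TCP position; "eef_rot": TCP orientation; "contact_force": force on the tool from outside, world axes, zero at the start; "torque": the same for the moment, N m; "width": finger opening in m; "gripper_force": force on a finger pad.
Only numpy, scipy, OpenCV 4.12 (cv2) and the standard library are available. Lean on these libraries where they do the work, as an engineer would, in place of code of your own. Each camera call takes 0.05 s, during which the arm holds its last target. There are 200 camera calls.

## Working session

There is one attempt and no reset: what is moved stays moved. The work goes in short steps, Python scripts to look and compute and a tool call to move; the robot and the scene stay as the last step left them, time stands still between calls to the robot, and variables do not carry over. Pictures are saved under pics/ and viewed, at most 10 in all, crops included, and the job is handed in when it is done.

Besides the shell and the picture viewer there is one more tool, called after ">>>" as name(argument=value, ...), one argument or row to a line, values as JSON. play_rows: Moves the arm, as the interface text tells. Its arguments: {"type":"object","properties":{"increments":{"type":"array"},"force":{"type":"number"}},"required":["increments"]}

```bash
mkdir -p pics; python3 - <<'E'
from cell import *
import cv2,numpy as np
s=state();print({k:np.round(v,3) for k,v in s.items()})
for n in("scene","side"):
    f=grab_frame(n);cv2.imwrite(f"pics/{n}0.png",f["image"][:,:,::-1])
    np.savez(f"{n}.npz",**{k:f[k] for k in("fx","fy","cx","cy","rvec","tvec")});print({k:np.round(f[k],3) for k in f if k!="image"})
f=grab_frame("wrist");print({k:np.round(f[k],4) for k in f if k!="image"})
E
```

```text
{'t': np.float64(0.0), 'joint_pos': array([ 1.181,  0.427,  0.074,  1.607, -0.034,  1.111, -0.067]), 'joint_vel': array([ 0.001,  0.   ,  0.002,  0.   ,  0.001, -0.002,  0.   ]), 'effort': array([-0.0000e+00, -9.4984e+01,  3.7610e+00, -4.6354e+01,  1.9000e-02,
        1.0000e-02, -0.0000e+00]), 'tool_pos': array([ 0.16 , -0.655,  0.404]), 'eef_rot': array([-3.118, -0.376,  0.   ]), 'contact_force': array([0.457, 0.009, 0.898]), 'torque': array([-0.024, -0.034,  0.061]), 'gripper_force': np.float64(0.0), 'width': np.float64(0.085)}
{'fx': np.float64(393.352), 'fy': np.float64(393.352), 'cx': np.float64(276.703), 'cy': np.float64(208.057), 'rvec': array([ 1.241,  2.434, -0.825]), 'tvec': array([ 0.325, -0.282,  1.583])}
{'fx': np.float64(423.539), 'fy': np.float64(423.539), 'cx': np.float64(278.911), 'cy': np.float64(209.803), 'rvec': array([ 0.481, -2.824,  1.   ]), 'tvec': array([0.501, 0.175, 1.194])}
{'fx': np.float64(325.1923), 'fy': np.float64(325.1923), 'cx': np.float64(285.2511), 'cy': np.float64(215.0232), 'T_tool_cam': array([[ 3.000e-04, -9.480e-01, -3.181e-01,  8.120e-02],
       [ 1.000e+00,  3.000e-04, -1.000e-04,  1.000e-04],
       [ 2.000e-04, -3.181e-01,  9.480e-01,  3.160e-02],
       [ 0.000e+00,  0.000e+00,  0.000e+00,  1.000e+00]])}
```

View pics/scene0.png

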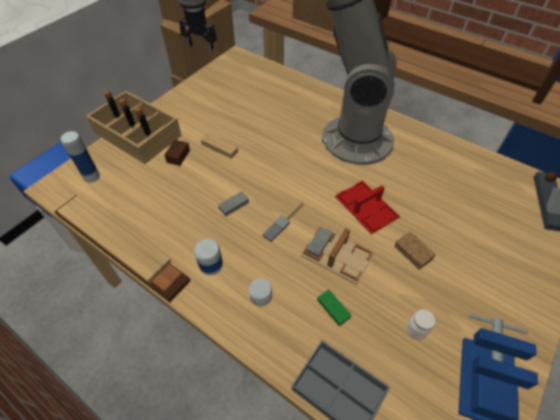

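View pics/side0.png

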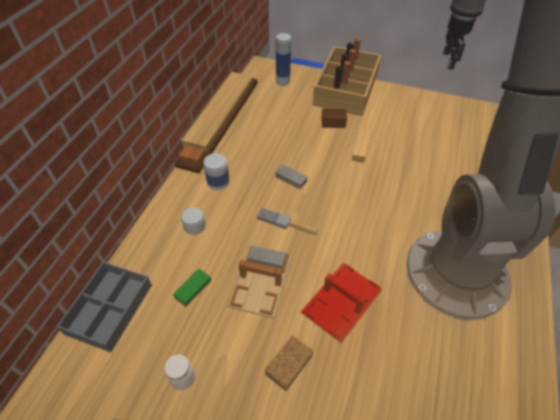

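The scene view shows the loose stone at (233,203), the plywood caddy at about (338,250) with stone2 at (320,242) and the empty pocket at about (354,263). In the side view the stone is at (291,176), stone2 at (267,257) and the pocket at (256,293). The red carrier and the green stone are decoys.

```bash
cat > h.py <<'E'
import numpy as np,cv2
from scipy.spatial.transform import Rotation as R
def cam(n):
    c=np.load(n+".npz");K=np.array([[c["fx"],0,c["cx"]],[0,c["fy"],c["cy"]],[0,0,1.]]);return K,cv2.Rodrigues(c["rvec"])[0],c["tvec"]
def plane(n,uv,z):
    K,Rm,t=cam(n);d=Rm.T@np.linalg.inv(K)@np.array([*uv,1.]);o=-Rm.T@t;return o+d*(z-o[2])/d[2]
def wplane(T,f,uv,z):
    "T: 4x4 tool pose; fisheye pixel -> world point at height z"
    x=np.array([uv[0]-f["cx"],uv[1]-f["cy"]])/f["fx"];r=np.hypot(*x)
    d=np.array([*(x/max(r,1e-9)*np.sin(r)),np.cos(r)]);M=T@f["T_tool_cam"]
    d=M[:3,:3]@d;o=M[:3,3];return o+d*(z-o[2])/d[2]
def wproj(T,f,P):
    M=np.linalg.inv(T@f["T_tool_cam"]);p=np.c_[P,np.ones(len(P))]@M.T;p=p[:,:3]
    r=np.hypot(p[:,0],p[:,1]);th=np.arctan2(r,p[:,2]);return np.c_[f["cx"]+f["fx"]*th*p[:,0]/r,f["cy"]+f["fx"]*th*p[:,1]/r]
def pose(s):
    T=np.eye(4);T[:3,:3]=R.from_rotvec(s["eef_rot"]).as_matrix();T[:3,3]=s["tool_pos"];return T
E
python3 - <<'E'
from h import *
for nm,a,b,z in(("stone",(233,203),(291,176),.026),("stone2",(320,242),(267,257),.034),("pocket",(354,263),(256,293),.012),("brush",(275,230),(273,218),.01),("tin",(207,250),(217,170),.1),("green",(334,307),(192,287),.026)):
    print(nm,plane("scene",a,z).round(3),plane("side",b,z).round(3))
from cell import *
print(state().keys(),pose(state()).round(3))
E
```

```text
stone [ 0.564 -0.177  0.026] [ 0.549 -0.173  0.026]
stone2 [0.527 0.151 0.034] [0.513 0.152 0.034]
pocket [0.518 0.272 0.012] [0.506 0.256 0.012]
brush [ 0.561 -0.001  0.01 ] [ 0.55  -0.001  0.01 ]
tin [ 0.783 -0.084  0.1  ] [ 0.751 -0.053  0.1  ]
green [0.684 0.298 0.026] [0.671 0.303 0.026]
dict_keys(['t', 'joint_pos', 'joint_vel', 'effort', 'tool_pos', 'eef_rot', 'contact_force', 'torque', 'gripper_force', 'width']) [[ 0.971  0.237 -0.     0.16 ]
 [ 0.237 -0.971  0.001 -0.656]
 [-0.    -0.001 -1.     0.404]
 [ 0.     0.     0.     1.   ]]
```

>>> play_rows(
  increments=[
    [1, 20, 24, 0, 0],
    [1, 40, 48, 0, 0],
    [1, 60, 72, 0, 0],
    [1, 80, 96, 0, 0],
    [1, 100, 120, 0, 0],
  ],
)

```text
t: 0.57
tool_pos: [0.261, -0.5344, 0.4045]
eef_rot: [-3.119, -0.375, 0.0]
contact_force: [1.3, 0.3, 0.0]
width: 0.0853
gripper_force: 0.0
```

>>> play_rows(
  increments=[
    [1, 20, 24, 0, 0],
    [1, 40, 48, 0, 0],
    [1, 60, 72, 0, 0],
    [1, 80, 96, 0, 0],
    [1, 100, 120, 0, 0],
  ],
)

```text
t: 0.98
tool_pos: [0.3609, -0.4143, 0.4047]
eef_rot: [-3.119, -0.375, 0.0]
contact_force: [0.5, -0.7, 0.3]
width: 0.0851
gripper_force: 0.0
```

>>> play_rows(
  increments=[
    [1, 20, 24, 0, 0],
    [1, 40, 48, 0, 0],
    [1, 60, 72, 0, 0],
    [1, 80, 96, 0, 0],
    [1, 100, 120, 0, 0],
  ],
)

```text
t: 1.4
tool_pos: [0.4609, -0.2943, 0.4047]
eef_rot: [-3.119, -0.376, 0.0]
contact_force: [0.6, 0.4, 0.1]
width: 0.085
gripper_force: 0.0
```

>>> play_rows(
  increments=[
    [1, 20, 24, -10, 0],
    [1, 40, 48, -20, 0],
    [1, 60, 72, -30, 0],
    [1, 80, 96, -40, 0],
    [1, 95, 120, -50, 0],
  ],
)

```text
t: 1.82
tool_pos: [0.5564, -0.1742, 0.3541]
eef_rot: [-3.119, -0.376, -0.0]
contact_force: [-0.0, 0.1, -0.1]
width: 0.0858
gripper_force: 0.0
```

>>> play_rows(
  increments=[
    [1, 0, 0, 0, 0],
    [1, 0, 0, 0, 0],
    [1, 0, 0, 0, 0],
    [1, 0, 0, 0, 0],
    [1, 0, 0, 0, 0],
  ],
)

```text
t: 2.23
tool_pos: [0.5548, -0.1768, 0.3551]
eef_rot: [3.119, 0.373, 0.001]
contact_force: [-1.3, 0.6, -0.5]
width: 0.0851
gripper_force: 0.0
```

```bash
cat > w.py <<'E'
import sys;from cell import *;from h import *
import pickle
s=state();f=grab_frame("wrist");cv2.imwrite(f"pics/{sys.argv[1]}.png",f["image"][:,:,::-1]);pickle.dump((s,f),open(sys.argv[1]+".pkl","wb"))
print(s["t"],s["tool_pos"].round(4),np.degrees(s["joint_pos"]).round(0),s["width"])
E
python3 w.py w1
```

```text
2.2333 [ 0.5548 -0.1768  0.3551] [ 22.  19. -13. 106.   5.  55. -70.] 0.08508701154889038
```

View pics/w1.png

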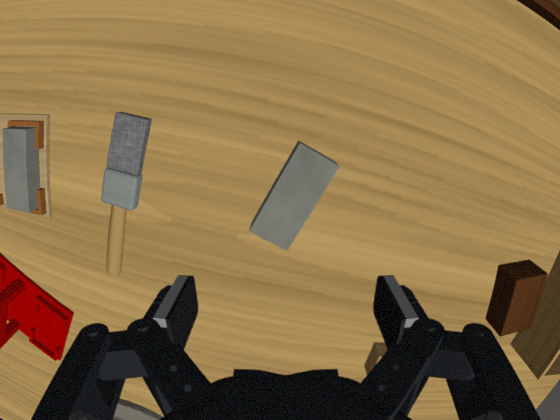

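The wrist view shows the loose stone with its top corners near (301,142), (337,165), (288,248), (251,228). The brush is to its left and the caddy edge is at far left.

```bash
python3 - <<'E'
from h import *;import pickle,cell
print([k for k in dir(cell) if not k.startswith("_")],getattr(cell,"hold_point_z",None))
s,f=pickle.load(open("w1.pkl","rb"));T=pose(s)
C=np.array([wplane(T,f,p,.026) for p in((301,142),(337,165),(288,248),(251,228))])
print(C.round(4),C.mean(0).round(4),[np.linalg.norm(C[i]-C[i-1]).round(4) for i in range(4)])
d=(C[2]+C[3]-C[0]-C[1])[:2];print("stone yaw",np.degrees(np.arctan2(d[1],d[0])),"tool x yaw",np.degrees(np.arctan2(T[1,0],T[0,0])))
E
```

```text
['MotionError', 'finish_job', 'grab_frame', 'hold_point_z', 'state'] 0.1547
[[ 0.6086 -0.1788  0.026 ]
 [ 0.5961 -0.2167  0.026 ]
 [ 0.5036 -0.1924  0.026 ]
 [ 0.5159 -0.1519  0.026 ]] [ 0.556 -0.185  0.026] [np.float64(0.0965), np.float64(0.0399), np.float64(0.0956), np.float64(0.0422)]
stone yaw 164.5144649466554 tool x yaw 13.631188989830122
```

>>> play_rows(
  increments=[
    [1, 0, -2, -15, -6],
    [1, 0, -4, -30, -12],
    [1, 0, -6, -45, -18],
    [1, 0, -8, -60, -24],
    [1, 0, -9, -80, -29],
  ],
)

```text
t: 2.7
tool_pos: [0.5553, -0.1857, 0.2751]
eef_rot: [3.112, -0.428, 0.003]
contact_force: [0.4, 0.8, 0.1]
width: 0.0852
gripper_force: 0.0
```

>>> play_rows(
  increments=[
    [1, 0, 0, -15, 0],
    [1, 0, 0, -35, 0],
    [1, 0, 0, -55, 0],
    [1, 0, 0, -75, 0],
    [1, 0, 0, -88, 0],
  ],
)

```text
t: 3.12
tool_pos: [0.5547, -0.1852, 0.1852]
eef_rot: [-3.114, 0.419, 0.002]
contact_force: [0.3, -0.3, -0.2]
width: 0.0854
gripper_force: 0.0
```

>>> play_rows(
  increments=[
    [1, 0, 0, -6, 0],
    [1, 0, 0, -12, 0],
    [0.5, 0, 0, -12, 0],
    [0.2, 0, 0, -12, 0],
    [0, 0, 0, -12, 0],
  ],
  force=40,
)

```text
t: 3.53
tool_pos: [0.5556, -0.1848, 0.1756]
eef_rot: [3.114, -0.417, 0.002]
contact_force: [-0.6, 0.3, 0.5]
width: 0.0517
gripper_force: 0.0
```

>>> play_rows(
  increments=[
    [-1, 0, 0, 0, 0],
    [-1, 0, 0, 0, 0],
    [-1, 0, 0, 0, 0],
    [-1, 0, 0, 0, 0],
    [-1, 0, 0, 0, 0],
  ],
)

```text
t: 3.95
tool_pos: [0.5557, -0.1847, 0.1757]
eef_rot: [3.114, -0.417, 0.002]
contact_force: [-1.8, 0.9, 6.2]
width: 0.043
gripper_force: 41.1
```

>>> play_rows(
  increments=[
    [-1, 0, 0, 0, 0],
    [-1, 0, 0, 0, 0],
    [-1, 0, 0, 0, 0],
    [-1, 0, 0, 0, 0],
    [-1, 0, 0, 0, 0],
  ],
)

```text
t: 4.37
tool_pos: [0.5557, -0.1848, 0.1757]
eef_rot: [3.114, -0.417, 0.002]
contact_force: [-0.7, 0.5, 6.3]
width: 0.0433
gripper_force: 41.1
```

>>> play_rows(
  increments=[
    [-1, 0, 0, 5, 0],
    [-1, 0, 0, 15, 0],
    [-1, 0, 0, 30, 0],
    [-1, 0, 0, 50, 0],
    [-1, 0, 0, 75, 0],
  ],
)

```text
t: 4.78
tool_pos: [0.5548, -0.1845, 0.2504]
eef_rot: [-3.114, 0.417, 0.002]
contact_force: [0.2, 0.1, -2.2]
width: 0.0435
gripper_force: 41.3
```

>>> play_rows(
  increments=[
    [-1, -3, 10, 25, 0],
    [-1, -8, 25, 50, 0],
    [-1, -15, 50, 75, 2],
    [-1, -23, 75, 95, 4],
    [-1, -30, 100, 105, 6],
  ],
)

```text
t: 5.2
tool_pos: [0.5249, -0.0837, 0.3583]
eef_rot: [3.131, -0.252, 0.006]
contact_force: [1.6, -0.1, -2.7]
width: 0.0434
gripper_force: 41.5
```

>>> play_rows(
  increments=[
    [-1, -10, 30, 0, 2],
    [-1, -20, 60, 0, 5],
    [-1, -30, 90, 0, 8],
    [-1, -40, 120, 0, 10],
    [-1, -50, 150, 0, 13],
  ],
)

```text
t: 5.62
tool_pos: [0.4743, 0.0666, 0.3558]
eef_rot: [3.139, 0.105, 0.002]
contact_force: [2.0, -0.1, -1.5]
width: 0.0433
gripper_force: 41.5
```

>>> play_rows(
  increments=[
    [-1, -10, 30, 0, 1],
    [-1, -19, 60, 0, 2],
    [-1, -27, 90, 0, 3],
    [-1, -32, 120, 0, 3],
    [-1, -35, 140, 0, 3],
  ],
)

```text
t: 6.03
tool_pos: [0.439, 0.2079, 0.3558]
eef_rot: [-3.135, -0.188, -0.002]
contact_force: [-0.2, 0.5, -2.5]
width: 0.0431
gripper_force: 41.4
```

>>> play_rows(
  increments=[
    [-1, 0, 0, 0, 0],
    [-1, 0, 0, 0, 0],
    [-1, 0, 0, 0, 0],
    [-1, 0, 0, 0, 0],
    [-1, 0, 0, 0, 0],
  ],
)

```text
t: 6.45
tool_pos: [0.4405, 0.2044, 0.3549]
eef_rot: [3.136, 0.182, 0.0]
contact_force: [-0.7, 0.3, -2.6]
width: 0.0429
gripper_force: 41.4
```

```bash
python3 w.py w2; python3 -c "
import cv2;i=cv2.imread('pics/w2.png');cv2.imwrite('pics/w2c.png',cv2.resize(i[:320,90:490],None,fx=1.85,fy=1.85,interpolation=cv2.INTER_CUBIC))"
```

```text
6.45 [0.4405 0.2044 0.3549] [ -11.   12.  -24.  118.    6.   52. -122.] 0.04291497222546135
```

View pics/w2c.png

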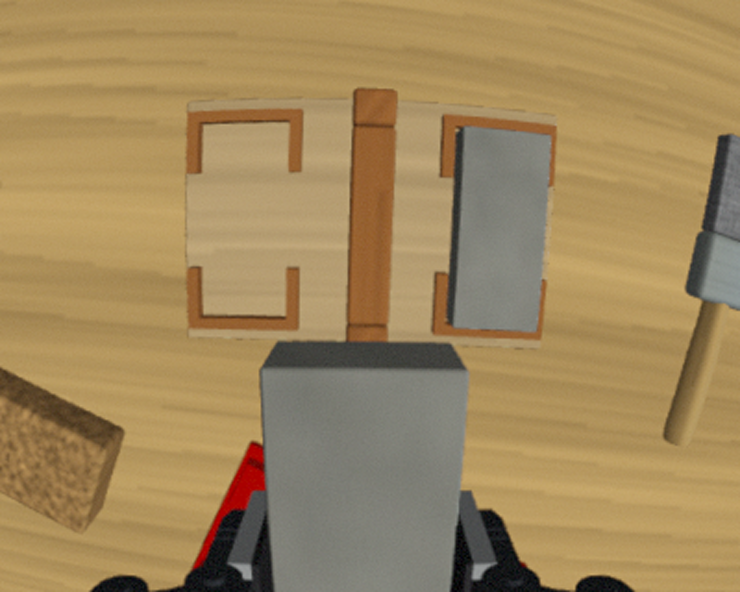

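The crop shows the caddy with the empty pocket at left: rim outer corners (188,111), (302,110), (298,329), (188,329). Stone2 sits at right. The held stone's far end has top edge (263,368)–(467,368) and bottom edge (278,343)–(450,343).

```bash
cat > fit.py <<'E'
from h import *;import pickle
from scipy.optimize import least_squares
s,f=pickle.load(open("w2.pkl","rb"));T=pose(s)
un=lambda p:np.array(p,float)/1.85+[90,0]
obs=un([(188,111),(302,110),(298,329),(188,329),(444,115),(557,127),(543,340),(434,333),(355,89),(397,91),(187,102),(555,115),(188,338),(540,347)])
mod=np.array([(57.5,94.5,18),(57.5,35.5,18),(-57.5,35.5,18),(-57.5,94.5,18),(57.5,-35.5,18),(57.5,-94.5,18),(-57.5,-94.5,18),(-57.5,-35.5,18),(58,9,75),(58,-9,75),(65,98,8),(65,-98,8),(-65,98,8),(-65,-98,8)])/1000
def tf(p,m):
    c,sn=np.cos(p[2]),np.sin(p[2]);return m@np.array([[c,-sn,0],[sn,c,0],[0,0,1]]).T+[p[0],p[1],p[3] if len(p)>3 else 0]
for nm,n in(("3",3),("4 (z free)",4)):
    r=least_squares(lambda p:(wproj(T,f,tf(p,mod))-obs).ravel(),[.517,.205,.1,0][:n],loss="soft_l1")
    print(nm,r.x[:2].round(4),np.degrees(r.x[2]).round(2),r.x[3:].round(4),np.abs(r.fun).reshape(-1,2).round(1).tolist() if n==3 else "")
    if n==3:q=r.x
print("pocket",tf(q,np.array([[0,.065,.008]])).round(4))
so=un([(263,368),(467,368),(278,343),(450,343)]);I=np.eye(4)
# stone in tool frame: tool z down, y flipped ; origin at stone centre
sm=np.array([(50,-22,-13),(50,22,-13),(50,-22,13),(50,22,13)])/1000
r=least_squares(lambda p:(wproj(I,f,tf(p,sm))-so).ravel(),[0,0,0,.163])
print("stone in tool",r.x.round(4),r.fun.round(1));print("toolyaw",np.degrees(np.arctan2(T[1,0],T[0,0])))
E
python3 fit.py
```

```text
3 [0.512  0.2083] 4.84 [] [[0.5, 0.5], [0.1, 0.8], [0.3, 1.4], [0.1, 0.4], [0.3, 0.7], [0.3, 0.9], [0.7, 0.5], [0.1, 1.6], [0.6, 1.0], [0.8, 1.2], [0.3, 0.4], [1.8, 0.2], [0.2, 0.6], [0.6, 1.7]]
4 (z free) [0.5121 0.2083] 4.86 [-0.0027] 
pocket [[0.5065 0.273  0.008 ]]
stone in tool [-0.0038  0.001  -0.0006  0.1683] [-0.1  0.6 -0.1  0.6  0.4 -0.8 -0.1 -0.8]
toolyaw 6.650122693819132
```

>>> play_rows(
  increments=[
    [-1, 14, 14, 0, -0.5],
    [-1, 28, 28, 0, -1],
    [-1, 42, 42, -5, -1.8],
    [-1, 56, 56, -15, -1.8],
    [-1, 69, 69, -30, -1.8],
  ],
)

```text
t: 6.92
tool_pos: [0.5106, 0.2747, 0.3253]
eef_rot: [-3.138, -0.133, -0.003]
contact_force: [-0.6, -0.3, -3.2]
width: 0.0431
gripper_force: 41.5
```

>>> play_rows(
  increments=[
    [-1, 0, 0, -25, 0],
    [-1, 0, 0, -55, 0],
    [-1, 0, 0, -85, 0],
    [-1, 0, 0, -110, 0],
    [-1, 0, 0, -125, 0],
  ],
)

```text
t: 7.33
tool_pos: [0.5088, 0.2732, 0.1969]
eef_rot: [3.137, 0.134, -0.004]
contact_force: [-1.3, -0.0, -3.1]
width: 0.0436
gripper_force: 41.4
```

>>> play_rows(
  increments=[
    [-1, 0, 0, 0, 0],
    [-1, 0, 0, 0, 0],
    [-1, 0, 0, 0, 0],
    [-1, 0, 0, 0, 0],
    [-1, 0, 0, 0, 0],
  ],
)

```text
t: 7.75
tool_pos: [0.5097, 0.2744, 0.201]
eef_rot: [-3.138, -0.135, -0.003]
contact_force: [0.2, -0.3, -2.5]
width: 0.0431
gripper_force: 41.4
```

```bash
python3 w.py w3; python3 -c "
import cv2;i=cv2.imread('pics/w3.png');cv2.imwrite('pics/w3c.png',cv2.resize(i[60:340,140:480],None,fx=2.1,fy=2.1,interpolation=cv2.INTER_CUBIC))"
```

```text
7.75 [0.5097 0.2744 0.201 ] [ -19.   32.  -20.  112.   17.   39. -134.] 0.043131767519997186
```

View pics/w3c.png

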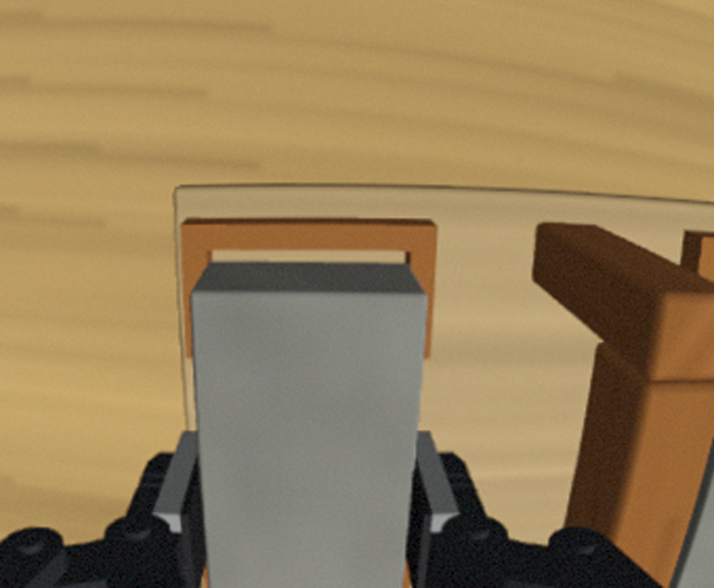

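The close view shows the stone just above the pocket. The rim's outer top corners are about (183,223) and (437,225), inner corners (211,250) and (407,250). The stone's end has bottom edge (209,263)–(406,263) and top edge (193,292)–(426,292). It looks centred sideways.

```bash
python3 - <<'E'
from h import *;import pickle
from scipy.optimize import least_squares
s,f=pickle.load(open("w3.pkl","rb"));T=pose(s);T0=np.eye(4)
un=lambda p:np.array(p,float)/2.1+[140,60]
def tf(p,m):
    c,sn=np.cos(p[2]),np.sin(p[2]);return m@np.array([[c,-sn,0],[sn,c,0],[0,0,1]]).T+[p[0],p[1],p[3] if len(p)>3 else 0]
obs=un([(183,223),(437,225),(211,250),(407,250),(189,357),(430,357)])
mod=np.array([(57.5,29.5,18),(57.5,-29.5,18),(51.5,23.5,18),(51.5,-23.5,18),(25,29.5,18),(25,-29.5,18)])/1e3
so=un([(193,292),(426,292),(209,263),(406,263)]);sm=np.array([(50,22,13),(50,-22,13),(50,22,-13),(50,-22,-13)])/1e3
for n in(3,4):
  a=least_squares(lambda p:(wproj(T,f,tf(p,mod))-obs).ravel(),[.5065,.273,.085,0][:n]);
  z0=s["tool_pos"][2]-.1627
  b=least_squares(lambda p:(wproj(T,f,tf([p[0],p[1],p[2],z0 if n==3 else p[3]],sm))-so).ravel(),[.5065,.273,.085,z0][:n])
  for r in(a,b):print(n,r.x.round(4),np.degrees(r.x[2]).round(2),np.abs(r.fun).max().round(2))
  print("shift needed mm",((a.x-b.x)[:2]*1e3).round(1),"twist",np.degrees(a.x[2]-b.x[2]).round(2))
E
```

```text
3 [0.5074 0.2732 0.0841] 4.82 2.68
3 [0.5078 0.2734 0.0866] 4.96 2.48
shift needed mm [-0.4 -0.2] twist -0.14
4 [ 0.5065  0.2731  0.0841 -0.0038] 4.82 1.49
4 [0.5066 0.2733 0.0867 0.0338] 4.96 0.71
shift needed mm [-0.2 -0.2] twist -0.14
```

>>> play_rows(
  increments=[
    [-1, -0.4, -0.2, -2, 0],
    [-1, -0.4, -0.2, -4, 0],
    [-1, -0.4, -0.2, -6, 0],
    [-1, -0.4, -0.2, -8, 0],
    [-1, -0.4, -0.2, -10, 0],
  ],
)

```text
t: 8.22
tool_pos: [0.5089, 0.2741, 0.1894]
eef_rot: [3.139, 0.135, -0.0]
contact_force: [-0.4, 1.1, -1.8]
width: 0.0432
gripper_force: 41.5
```

>>> play_rows(
  increments=[
    [-1, 0, 0, -1, 0],
    [-1, 0, 0, -2, 0],
    [-1, 0, 0, -3, 0],
    [-1, 0, 0, -4, 0],
    [-1, 0, 0, -4, 0],
  ],
)

```text
t: 8.63
tool_pos: [0.5089, 0.2744, 0.1856]
eef_rot: [-3.138, -0.136, -0.0]
contact_force: [0.6, 1.9, -1.4]
width: 0.0432
gripper_force: 42.1
```

>>> play_rows(
  increments=[
    [-1, 0, 0, -0.5, 0],
    [-1, 0, 0, -1, 0],
    [-1, 0, 0, -1.5, 0],
    [-1, 0, 0, -2, 0],
    [-1, 0, 0, -2, 0],
  ],
)

```text
t: 9.05
tool_pos: [0.509, 0.2744, 0.1839]
eef_rot: [-3.138, -0.136, -0.001]
contact_force: [0.5, 4.7, 1.5]
width: 0.0432
gripper_force: 43.2
```

>>> play_rows(
  increments=[
    [-1, 0, 0.5, 0, 0],
    [0.1, 0, 0.5, 0, 0],
    [0.25, 0, 0.5, 0, 0],
    [0.32, 0, 0.5, 0, 0],
    [0.32, 0, 0.5, 0, 0],
  ],
)

```text
t: 9.47
tool_pos: [0.5088, 0.2747, 0.1837]
eef_rot: [-3.138, -0.135, 0.0]
contact_force: [-1.2, 5.7, 2.0]
width: 0.0563
gripper_force: 0.0
```

>>> play_rows(
  increments=[
    [0.32, 0, 0, 0, 0],
    [0.32, 0, 0, 5, 0],
    [0.32, 0, 0, 15, 0],
    [0.32, 0, 0, 30, 0],
    [0.32, 0, 0, 50, 0],
  ],
)

```text
t: 9.88
tool_pos: [0.5086, 0.2739, 0.2338]
eef_rot: [3.137, 0.135, -0.003]
contact_force: [-0.2, -1.2, 0.4]
width: 0.0563
gripper_force: 0.0
```

>>> play_rows(
  increments=[
    [0.32, -10, 0, 25, 0],
    [0.32, -25, -10, 50, 0],
    [0.32, -40, -30, 75, 0],
    [0.32, -55, -50, 100, 0],
    [0.32, -66, -66, 120, 0],
  ],
)

```text
t: 10.3
tool_pos: [0.4416, 0.2071, 0.3557]
eef_rot: [3.138, 0.135, 0.001]
contact_force: [1.5, 0.4, 1.3]
width: 0.0565
gripper_force: 0.0
```

>>> play_rows(
  increments=[
    [0.32, 0, 0, 0, 0],
    [0.32, 0, 0, 0, 0],
    [0.32, 0, 0, 0, 0],
    [0.32, 0, 0, 0, 0],
    [0.32, 0, 0, 0, 0],
  ],
)

```text
t: 10.72
tool_pos: [0.4429, 0.209, 0.3529]
eef_rot: [3.138, 0.136, -0.002]
contact_force: [0.1, 0.4, -0.3]
width: 0.0561
gripper_force: 0.0
```

```bash
python3 w.py w4; python3 -c "
import cv2;i=cv2.imread('pics/w4.png');cv2.imwrite('pics/w4c.png',cv2.resize(i[:320,90:490],None,fx=1.85,fy=1.85,interpolation=cv2.INTER_CUBIC))"
```

```text
10.7167 [0.4429 0.209  0.3529] [ -11.   12.  -25.  117.    6.   52. -124.] 0.05614101256689799
```

View pics/w4c.png

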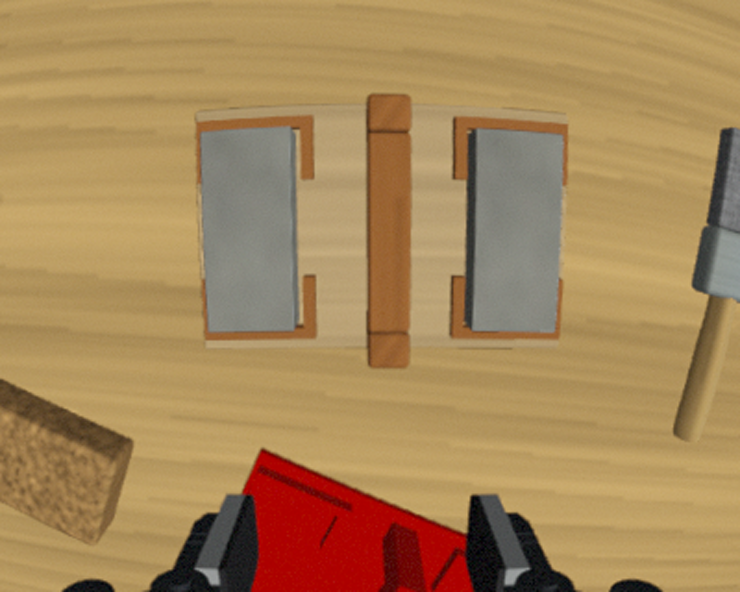

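The view shows both stones lying squarely in their pockets, with the bar's top corners at (368,94), (410,95), (409,366) and (368,366). Next I re-measure the caddy for the bar grasp.

```bash
python3 - <<'E'
from h import *;import pickle
from scipy.optimize import least_squares
s,f=pickle.load(open("w4.pkl","rb"));T=pose(s)
un=lambda p:np.array(p,float)/1.85+[90,0]
def tf(p,m):
    c,sn=np.cos(p[2]),np.sin(p[2]);return m@np.array([[c,-sn,0],[sn,c,0],[0,0,1]]).T+[p[0],p[1],0]
obs=un([(368,94),(410,95),(409,366),(368,366),(197,122),(313,117),(316,338),(206,338),(455,118),(567,126),(559,339),(452,337)])
mod=np.array([(58,9,75),(58,-9,75),(-58,-9,75),(-58,9,75),(57.5,94.5,18),(57.5,35.5,18),(-57.5,35.5,18),(-57.5,94.5,18),(57.5,-35.5,18),(57.5,-94.5,18),(-57.5,-94.5,18),(-57.5,-35.5,18)])/1e3
r=least_squares(lambda p:(wproj(T,f,tf(p,mod))-obs).ravel(),[.512,.208,.085],loss="soft_l1")
print(r.x.round(4),np.degrees(r.x[2]).round(2),np.abs(r.fun).reshape(-1,2).round(1).tolist())
for z,nm in((.034,"stones"),):
    L=un([(202,128),(294,127),(295,332),(206,332)]);Rr=un([(474,128),(562,132),(557,333),(472,332)])
    for q in(L,Rr):
        C=np.array([wplane(T,f,p,z) for p in q]);c=C.mean(0)[:2]-r.x[:2];a=r.x[2];print("in caddy",np.array([[np.cos(a),np.sin(a)],[-np.sin(a),np.cos(a)]])@c,[np.linalg.norm(C[i]-C[i-1]).round(4) for i in range(4)])
print("tool",s["tool_pos"],np.degrees(np.arctan2(T[1,0],T[0,0])))
E
```

```text
[0.5123 0.2033 0.0907] 5.19 [[0.5, 0.9], [1.1, 1.1], [0.5, 2.2], [0.2, 2.2], [0.6, 0.5], [0.5, 1.4], [0.4, 0.6], [0.7, 1.4], [0.5, 1.3], [0.9, 1.2], [0.3, 0.7], [0.0, 1.0]]
in caddy [0.00029407 0.0657676 ] [np.float64(0.1008), np.float64(0.0444), np.float64(0.0994), np.float64(0.045)]
in caddy [-4.49205283e-05 -6.43267106e-02] [np.float64(0.0997), np.float64(0.0438), np.float64(0.1007), np.float64(0.0443)]
tool [0.44294138 0.20900994 0.35290722] 4.971921048409852
```

>>> play_rows(
  increments=[
    [0.32, 15, -1, 0, 0.2],
    [0.32, 30, -2, 0, 0.2],
    [0.32, 45, -3, 0, 0.2],
    [0.32, 60, -5, -10, 0.2],
    [0.32, 69.5, -5.5, -25, 0.2],
  ],
)

```text
t: 11.18
tool_pos: [0.5141, 0.2033, 0.3287]
eef_rot: [-3.138, -0.14, -0.002]
contact_force: [0.1, 0.4, -0.1]
width: 0.0567
gripper_force: 0.0
```

>>> play_rows(
  increments=[
    [0.32, 0, 0, -25, 0],
    [0.32, 0, 0, -50, 0],
    [0.32, 0, 0, -75, 0],
    [0.32, 0, 0, -95, 0],
    [0.32, 0, 0, -105, 0],
  ],
)

```text
t: 11.6
tool_pos: [0.5116, 0.2031, 0.2206]
eef_rot: [3.137, 0.142, -0.006]
contact_force: [-1.0, -0.9, -0.5]
width: 0.0563
gripper_force: 0.0
```

>>> play_rows(
  increments=[
    [0.32, 0, 0, -3, 0],
    [0.32, 0, 0, -5.5, 0],
    [0.32, 0, 0, -5.5, 0],
    [0.32, 0, 0, -5.5, 0],
    [0.32, 0, 0, -5.5, 0],
  ],
)

```text
t: 12.02
tool_pos: [0.5127, 0.2033, 0.2192]
eef_rot: [-3.138, -0.141, -0.002]
contact_force: [-0.7, -0.6, 0.8]
width: 0.0564
gripper_force: 0.0
```

>>> play_rows(
  increments=[
    [0.1, 0, 0, -2, 0],
    [0, 0, 0, -2, 0],
    [-0.1, 0, 0, -2, 0],
    [-0.2, 0, 0, -2, 0],
    [-0.3, 0, 0, -2, 0],
  ],
  force=40,
)

```text
t: 12.43
tool_pos: [0.5124, 0.2031, 0.2163]
eef_rot: [-3.138, -0.141, -0.0]
contact_force: [-0.2, -0.2, -0.3]
width: 0.0299
gripper_force: 0.0
```

>>> play_rows(
  increments=[
    [-0.4, 0, 0, 0, 0],
    [-0.5, 0, 0, 0, 0],
    [-0.6, 0, 0, 0, 0],
    [-0.8, 0, 0, 0, 0],
    [-1, 0, 0, 0, 0],
  ],
)

```text
t: 12.85
tool_pos: [0.5124, 0.2033, 0.2164]
eef_rot: [-3.138, -0.141, -0.0]
contact_force: [-0.8, 0.4, 4.1]
width: 0.0177
gripper_force: 39.0
```

>>> play_rows(
  increments=[
    [-1, 0, 0, 0, 0],
    [-1, 0, 0, 0, 0],
    [-1, 0, 0, 0, 0],
    [-1, 0, 0, 0, 0],
    [-1, 0, 0, 0, 0],
  ],
  force=100,
)

```text
t: 13.27
tool_pos: [0.5124, 0.2033, 0.2165]
eef_rot: [-3.138, -0.141, -0.001]
contact_force: [-1.2, 0.2, 8.0]
width: 0.0168
gripper_force: 98.1
```

>>> play_rows(
  increments=[
    [-1, 0, 0, 1, 0],
    [-1, 0, 0, 3, 0],
    [-1, 0, 0, 6, 0],
    [-1, 0, 0, 10, 0],
    [-1, 0, 0, 15, 0],
  ],
)

```text
t: 13.68
tool_pos: [0.5122, 0.203, 0.2312]
eef_rot: [3.138, 0.141, -0.001]
contact_force: [0.2, -0.0, -8.2]
width: 0.0163
gripper_force: 97.8
```

>>> play_rows(
  increments=[
    [-1, 0, 0, 6, 0],
    [-1, 0, 0, 13, 0],
    [-1, 0, 0, 21, 0],
    [-1, 0, 0, 30, 0],
    [-1, 0, 0, 39, 0],
  ],
)

```text
t: 14.1
tool_pos: [0.5124, 0.2031, 0.2713]
eef_rot: [-3.138, -0.141, -0.0]
contact_force: [0.9, -0.4, -7.7]
width: 0.0166
gripper_force: 97.8
```

>>> play_rows(
  increments=[
    [-1, 0, 0, 10, 0],
    [-1, 0, 0, 20, 0],
    [-1, 0, 0, 30, 0],
    [-1, 0, 0, 40, 0],
    [-1, 0, 0, 50, 0],
  ],
)

```text
t: 14.52
tool_pos: [0.5123, 0.2031, 0.3213]
eef_rot: [-3.138, -0.141, -0.0]
contact_force: [0.9, -0.1, -7.1]
width: 0.0163
gripper_force: 97.8
```

>>> play_rows(
  increments=[
    [-1, 0, 0, 10, 0],
    [-1, 0, 0, 19, 0],
    [-1, 0, 0, 27, 0],
    [-1, 0, 0, 34, 0],
    [-1, 0, 0, 39, 0],
  ],
)

```text
t: 14.93
tool_pos: [0.5124, 0.2032, 0.3601]
eef_rot: [-3.138, -0.141, -0.001]
contact_force: [0.2, 0.3, -8.1]
width: 0.0166
gripper_force: 97.8
```

>>> play_rows(
  increments=[
    [-1, 0, 0, 3, 0],
    [-1, 0, 0, 6, 0],
    [-1, 0, 0, 8, 0],
    [-1, 0, 0, 9, 0],
    [-1, 0, 0, 9, 0],
  ],
)

```text
t: 15.35
tool_pos: [0.5124, 0.2032, 0.3682]
eef_rot: [-3.138, -0.141, 0.0]
contact_force: [0.6, -0.3, -7.9]
width: 0.0164
gripper_force: 97.8
```

>>> play_rows(
  increments=[
    [-1, 0, 0, 0, 0],
    [-1, 0, 0, 0, 0],
    [-1, 0, 0, 0, 0],
    [-1, 0, 0, 0, 0],
    [-1, 0, 0, 0, 0],
  ],
)

```text
t: 15.77
tool_pos: [0.5124, 0.2031, 0.3681]
eef_rot: [3.138, 0.141, -0.0]
contact_force: [0.5, -0.0, -8.6]
width: 0.0169
gripper_force: 97.8
```

```bash
python3 - <<'E'
from cell import *
import cv2,numpy as np
out=[]
for n,(r,c) in(("scene",(190,270)),("side",(170,170))):
    i=grab_frame(n)["image"][:,:,::-1];out.append(cv2.resize(i[r:r+130,c:c+160],None,fx=2.5,fy=2.5,interpolation=cv2.INTER_CUBIC))
w=cv2.resize(grab_frame("wrist")["image"][:,:,::-1],(347,260))
lo=np.zeros((260,800,3),np.uint8);lo[:,:347]=w
cv2.imwrite("pics/l1.png",np.vstack([np.hstack(out),lo]));s=state();print(s["t"],s["tool_pos"],s["contact_force"],s["torque"],s["width"])
E
```

```text
15.9167 [0.51238236 0.20314292 0.36817617] [-0.52954384 -0.09272338 -7.87730798] [ 0.00449804 -0.04502426 -0.02918739] 0.016663194285245514
```

View pics/l1.png

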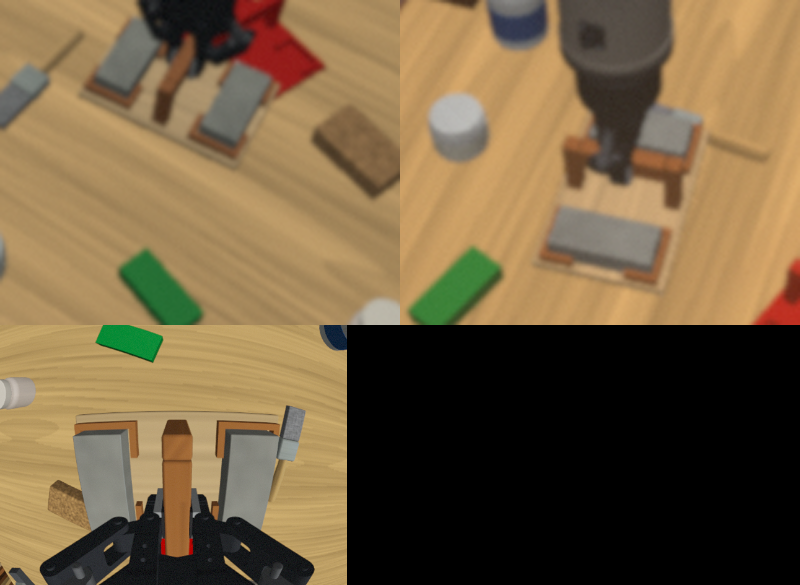

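All three views show the carrier hanging level with both stones in their pockets. It has been lifted 152 mm and is still, so I'm handing the job in.

```bash
python3 -c "
from cell import *
print(finish_job())"
```

```text
the job is handed in; nothing more can be done
None
```

The loose whetstone is in the empty pocket, and the arm is holding the carrier level and still about 15 cm above the bench with both stones seated; I handed the job in at about 16 s.

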